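Gauge a turned part and scan its job label

ROBOT

A 6-joint arm with a two-finger parallel gripper is mounted at the origin on the work surface. World frame = base frame: x ahead of the robot, y to its left, z up, the work surface at z = 0. Lengths are in mm, angles in degrees, forces in N, time in s.
With the tool pointing down it reaches from about 300 to 850 mm from the base axis. Payload 4.2 kg.
Tool frame: the origin (TCP) lies midway between the tips of the shut fingers; the grasp point (between the pads) lies 19 mm behind it; z points along the fingers, y is the line along which they close (so a half turn about z gives the same grasp; the last joint's range is limited). The gripper opens to 91 mm and grips with 3 to 60 N. Pads are 32 mm wide; open, the fingers measure 118 mm over their backs; the gripper's body (76 mm by 178 mm) begins 60 mm behind the grasp point.
Start: joints at [71.906, 18.312, 89.639, -0, 72.044, -1.146], TCP at [167.618, 550.043, 213.976] pointing down, gripper open.
Joint ranges: [-177.97, 177.97], [-48.28, 115.42], [12.27, 149.76], [-77.06, 257.06], [2.81, 150.46], [-146.56, 146.56]. Speed limits (degrees/s): [147.25, 147.25, 180, 180, 180, 180].

INTERFACE

Orientations are given as [roll, pitch, yaw] about the fixed x, y, z axes, in that order (R = Rz(yaw) Ry(pitch) Rx(roll)).
In Python, from workcell import env gives the robot as it stands.
- The arm moves only by the tool send_rows, never from a script. Its argument "steps" is a list that holds one entry, the list of rows, each a list of 5 numbers: the shift along the tool's x, y, z scaled (see below), then the turn about the tool's z scaled (see below), then the opening, from 0 (shut) to 1 (fully open). In form: [[[dx, dy, dz, yaw, fingers], ...]]. A call has 1 to 5 rows; each row shifts and turns the commanded pose from where the row before left it, along the tool's axes as they then stand; what a row does not reach is not made up. The controller multiplies each number of a shift by 0.04 m and each number of a turn by 0.12 rad. A row lasts 1/12 s, in which the tool goes at most 41.7 mm and 7.16 degrees, less where a joint would pass 70% of its speed; a pose out of reach is approached as far as the arm can. A call with a number of a shift or a turn outside -1 to 1 is refused whole. A call with a gripper value outside its range is refused whole. The fingers move at their own pace and stop on an object; "squeeze" is the grip in N (left out, the last holds). Time passes only in rows, so rows that do not move let the fingers close. It gives the time, the measured TCP pose, the force, the opening and the grip force at its end, in the units of the state.
- env.state(): the state, without advancing time (a new reading comes with each control period).
- env.grab_frame(name): name is "scene" or "top" or "wrist"; returns a dict with "pixels" (400x640x3 uint8, red, green, blue), "depth" (400x640 float32, mm along the optical axis (not along the pixel's ray), 0 where there is no reading), "intrinsics" (3x3 intrinsics, pixels), "cam_to_world" (4x4, takes a point from camera to world coordinates). Camera axes: x right, y down, z forward; pixel columns grow to the right and rows downward; lengths in mm; the calibration is good to about 2 mm. The wrist camera is an equidistant fisheye: a pixel r from the principal point sees the ray r / f radians off the axis. A picture is of the moment at which its call begins.
- env.job_done(): hands the job in; it is judged then, once.
The state is a dict: "time_s": time; "qpos": joint angles; "qvel": joint speeds; "effort": joint torques, N m; "ee_pos": TCP position; "ee_rot": TCP orientation; "force": force on the tool from outside, world axes, zero at the start; "torque": the same for the moment, N m; "gripper_width": finger opening in mm; "gripper_force": force on a finger pad.
Only numpy, scipy, OpenCV 4.12 (cv2) and the standard library are available. Lean on these libraries where they do the work, as an engineer would, in place of code of your own. Each camera call takes 0.05 s, during which the arm holds its last target. There are 200 camera calls.

TASK

Measure the turned part in the bench gauge: push the black thumb tab until both jaws press gently on the part, keep the pressure on for a moment, then let go and leave the gauge closed on it. Then log it: lift the hand scanner off its charging pad, point its window squarely at the middle of the barcode label on one of the two sloped stands, about 60 mm away, and hold it still there for a good second without the scanner touching either stand. Finally set the scanner down gently, upright, in the middle of its pad, with the part still standing between the closed jaws and the jar, flask, case and tape left where they are.

Things in the scene. Friction and masses are not known exactly. Their poses are not given: they have to be found in the camera images.
- gauge: bench gauge fixed to the bench: dark steel base 100 (x) x 240 (y) x 30 mm high, origin under its centre; its jaws slide along its y axis. It stands on the left or the right of the near part of the bench
- anvil: fixed steel jaw at the gauge's +y end, 40 mm wide (x), 22 thick, 42 high; origin on the middle of its measuring face at the level of the base's top (30 mm above the bench); it extends to +y
- jaw: sliding steel jaw, 40 mm wide (x), 22 thick (to -y), 41 high; origin on the middle of its measuring face at the level of the base's top; moves to the gauge's +y to close. Gap to the anvil 90 mm fully open, 30 at the end of travel; 1 N of friction, stays where left. A grey display box (30 x 50 mm, up to 59 mm above the bench) rides at its +x side
- thumb_push (a point): middle of the -y face of the black thumb tab, 75 mm above the bench; push it along the gauge's +y. The tab is an upright plate 44 mm wide (x), 12 thick, from 34 to 96 mm above the bench, 60 mm behind the jaw's measuring face. It is sprung against the jaw (500 N/m, 18 mm of give) and springs back when released. 5 to 8 N on it is right
- turned_part: loose turned aluminium part standing on the gauge's base between the jaws: lower cylinder 40 mm diameter, 45 high, upper spigot 26 mm diameter to 72 mm; origin at the centre of its underside, z up; 0.11 to 0.22 kg. It slides ahead of the jaw until it meets the anvil
- scanner: cordless hand scanner, 150 mm tall, 0.22 kg, standing window-down on its pad: black head 70 (x) x 52 (y), 42 high; collar 50 x 44 up to 60 mm; upright grey grip 36 (x) x 34 (y) from 60 to 150 mm. Origin at the centre of the underside, which is the window; it looks along its -z, from grip towards window
- scanner_focus (a point): the scanner's focal point, on its axis 60 mm out from the window (body z = -60 mm); the pad hides it when parked
- dock: the scanner's grey charging pad fixed to the bench, 110 (x) x 90 (y) x 12 mm high, origin under its centre (top 12 mm above origin). On the side of the near bench that the gauge is not on
- label: white label 56 (x) x 84 (y) mm with black bars, on the sloping top of the job stand; origin at its middle, about 66 mm above the bench, z is its outward normal, which leans 35 degrees from vertical towards the stand's -x (towards the robot)
- job_stand: grey sheet steel stand 100 (x) x 120 (y) mm, top sloping up to +x at 35 degrees (30 mm high in front, 98 behind), carrying the label; origin under its centre. A thin post at x = +56 mm carries an LED bar over its rear: x from +20 to +64 mm, y +-55 mm, 232 to 248 mm above the bench: no room for a gripper straight above the label
- disc_stand: the same stand and LED bar, but with a round steel disc 48 mm across in place of the label; not used. The two stands may be on either side
- jar: bystander: jar, 64 mm diameter, 85 high, origin under its centre
- flask: bystander: white bottle, 56 mm diameter, 150 high, origin under its centre
- case: bystander: flat black case 70 x 130 x 26 mm, origin under its centre
- tape: bystander: white roll lying flat, 90 mm outside diameter, 45 high, origin under its centre

How it is judged:
By the outcome, as a careful person would: the job done as asked, in the order asked, and still so for the second after the job is handed in, with the robot touching nothing.
It also fails if it takes over 59 s, if anything falls off the work surface, if the arm or the gripper's body presses on something with over 40 N, if the wrist force passes 120 N, or if a joint passes its speed limit or range.

## Working session

There is one attempt and no reset: what is moved stays moved. The work goes in short steps, Python scripts to look and compute and a tool call to move; the robot and the scene stay as the last step left them, time stands still between calls to the robot, and variables do not carry over. Pictures are saved under pics/ and viewed, at most 10 in all, crops included, and the job is handed in when it is done.

Besides the shell and the picture viewer there is one more tool, called after "Call:" in YAML: its name, and indented under it one key for each argument. send_rows: Moves the arm, as the interface text tells. Shifts and turns lie within -1 to 1; 1 stands for 0.04 m of shift or 0.12 rad of turn. Its arguments: {"type":"object","properties":{"steps":{"type":"array"},"squeeze":{"type":"number"}},"required":["steps"]}

```bash
ls; mkdir -p pics; python3 - <<'E'
from workcell import env
import cv2,numpy as np
print(env.state())
for n in("scene","top"):
    f=env.grab_frame(n);cv2.imwrite(f"pics/{n}0.png",f["pixels"][:,:,::-1]);np.savez(f"pics/{n}0.npz",**f)
    print(n,f["intrinsics"],f["cam_to_world"].round(3))
E
```

```text
pics
{'time_s': 0.0, 'qpos': array([ 7.19067258e+01,  1.83515238e+01,  8.97065204e+01, -8.57181358e-04,
        7.20428581e+01, -1.14416053e+00]), 'qvel': array([-0.02618995,  0.03725918, -0.00683885, -0.06445075, -0.04537623,
        0.11798002]), 'effort': array([-2.55232160e-03, -4.12466097e+01, -2.31967467e+01,  7.25103356e-02,
        4.58805438e-02, -1.43132402e-04]), 'ee_pos': array([167.45639666, 549.55114547, 213.12067522]), 'ee_rot': array([-1.79899102e+02, -1.20002338e-03,  1.63051150e+02]), 'force': array([-0.00741473,  0.51917978,  0.26483355]), 'torque': array([-0.0447187 , -0.01721304,  0.02338291]), 'gripper_force': 0.0, 'gripper_width': 91.24975216095147}
scene [[435.08731885   0.         324.31884229]
 [  0.         435.08731885 198.43708981]
 [  0.           0.           1.        ]] [[-2.59000e-01  8.18000e-01 -5.14000e-01  1.05601e+03]
 [ 9.66000e-01  2.14000e-01 -1.46000e-01  1.25262e+02]
 [-9.00000e-03 -5.34000e-01 -8.45000e-01  8.95943e+02]
 [ 0.00000e+00  0.00000e+00  0.00000e+00  1.00000e+00]]
top [[517.15792076   0.         312.14913712]
 [  0.         517.15792076 199.52553915]
 [  0.           0.           1.        ]] [[ 1.000000e-02 -9.990000e-01  5.100000e-02  4.699280e+02]
 [-1.000000e+00 -9.000000e-03  1.900000e-02 -1.062600e+01]
 [-1.800000e-02 -5.100000e-02 -9.990000e-01  1.288187e+03]
 [ 0.000000e+00  0.000000e+00  0.000000e+00  1.000000e+00]]
```

View pics/scene0.png

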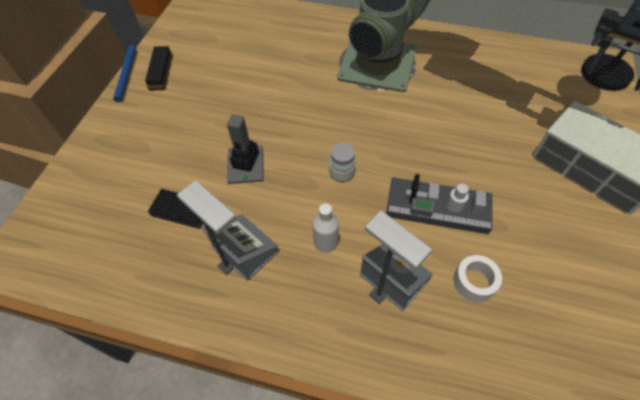

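View pics/top0.png

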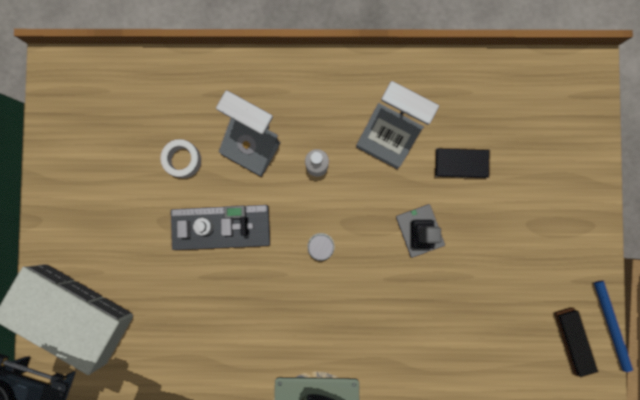

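Scene: robot base at the top. Top view: gauge at (220,228) with anvil on the left (182,230), part (202,227) and tab (245,228); label stand (390,138), disc stand (248,145), dock and scanner (422,232), jar (320,247), flask (317,163), tape (180,158), case (462,163).

```bash
cat > h.py <<'E'
import numpy as np,cv2
def load(n): return dict(np.load(f"pics/{n}.npz"))
def cloud(f):
    K=f["intrinsics"];d=f["depth"];v,u=np.indices(d.shape)
    p=np.stack([(u-K[0,2])/K[0,0]*d,(v-K[1,2])/K[1,1]*d,d],-1)
    return p@f["cam_to_world"][:3,:3].T+f["cam_to_world"][:3,3]
def rect(P):
    r=cv2.minAreaRect(P[:,:2].astype(np.float32)); return [np.round(x,1) for x in r]
E
python3 - <<'E'
from h import *
for n in("top0","scene0"):
    f=load(n);W=cloud(f);ok=f["depth"]>0
    def reg(name,cx,cy,r,z0,z1):
        m=ok&(abs(W[...,0]-cx)<r)&(abs(W[...,1]-cy)<r)&(W[...,2]>z0)&(W[...,2]<z1);P=W[m]
        if len(P)>5: print(n,name,len(P),"mean",P.mean(0).round(1),"min",P.min(0).round(),"max",P.max(0).round(),rect(P))
    for nm,u,v in[("g",220,240),("part",202,227),("tab",245,228),("dock",408,222),("scan",432,235),("lab",390,135),("bench",300,300)]:
        if n=="top0": print(nm,W[v,u].round(1))
    reg("gbase",420,220,140,22,36);reg("anvil+jaw",420,220,140,66,78);reg("tab",420,220,140,84,99);reg("part",420,220,140,96,108)
    reg("dock",420,-230,90,7,16);reg("grip",420,-230,90,145,175);reg("head",420,-230,90,45,58)
    reg("LEDlab",680,-200,130,235,260);reg("LEDdisc",680,170,130,235,260);reg("standlab",650,-180,100,25,110)
    reg("jar",385,-15,60,60,100);reg("flask",600,-10,60,60,170)
f=load("top0");a=cv2.resize(f["pixels"][190:260,160:280],None,fx=6.6,fy=6.6,interpolation=3)[:290]
a=cv2.resize(f["pixels"][198:258,165:275],(792,432),interpolation=3)
cv2.imwrite("pics/c1.png",a[:,:,::-1])
cv2.imwrite("pics/c2.png",cv2.resize(f["pixels"][75:265,340:500],(500,594),interpolation=3)[:,:,::-1])
E
```

```text
g [433.  236.3  29.7]
part [464.5 264.2 101.9]
tab [463.1 166.4  92.6]
dock [ 481.4 -223.1   11. ]
scan [ 452.6 -248.   170.3]
lab [ 685.8 -170.4   72.6]
bench [286.   41.1  -2.5]
top0 gbase 2684 mean [461.1 234.4  31.7] min [410. 115.  22.] max [519. 358.  36.] [array([464.7, 237.5]), array([100.1, 241. ]), np.float64(3.2)]
top0 anvil+jaw 425 mean [465.  260.3  73.1] min [440. 164.  66.] max [515. 329.  78.] [array([477.8, 247.7]), array([ 67.1, 163.9]), np.float64(3.3)]
top0 tab 93 mean [468.2 189.1  94.3] min [447. 165.  84.] max [489. 281.  99.] [array([466.9, 223. ]), array([ 41.7, 116.5]), np.float64(0.9)]
top0 part 170 mean [467.7 230.  101.8] min [449. 165.  96.] max [488. 283. 108.] [array([468.5, 223.7]), array([ 39.1, 118. ]), np.float64(0.4)]
top0 dock 711 mean [ 450.  -237.3   11.9] min [ 330. -319.    7.] max [ 509. -140.   16.] [array([ 419.6, -229.6]), array([179., 179.]), np.float64(89.9)]
top0 grip 265 mean [ 453.5 -251.7  162.8] min [ 437. -270.  145.] max [ 470. -236.  170.] [array([ 453.4, -252.9]), array([32.8, 33.3]), np.float64(0.6)]
top0 head 187 mean [ 452.5
[... 2016 characters left out ...]
35.] max [ 770. -128.  252.] [array([ 726.1, -185.1]), array([111.7,  44.6]), np.float64(62.3)]
scene0 LEDdisc 1729 mean [708.2 152.5 247.4] min [662.  95. 235.] max [748. 209. 252.] [array([704.9, 151.8]), array([109. ,  45.7]), np.float64(61.9)]
scene0 standlab 1865 mean [ 698.4 -160.5   65.7] min [ 619. -241.   25.] max [750. -92. 107.] [array([ 694.6, -168.2]), array([121. , 109.6]), np.float64(62.0)]
scene0 jar 366 mean [425.5  -4.8  82.7] min [397. -34.  60.] max [445.  22.  89.] [array([420.7,  -6.2]), array([55.5, 48.4]), np.float64(89.9)]
scene0 flask 739 mean [636.3   7.7 107.4] min [604. -22.  60.] max [654.  32. 154.] [array([630.3,   6.1]), array([47.7, 53.8]), np.float64(11.3)]
```

View pics/c1.png

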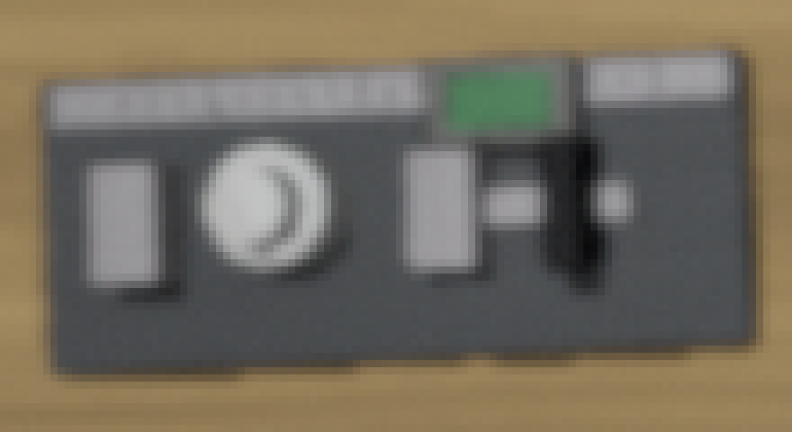

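View pics/c2.png

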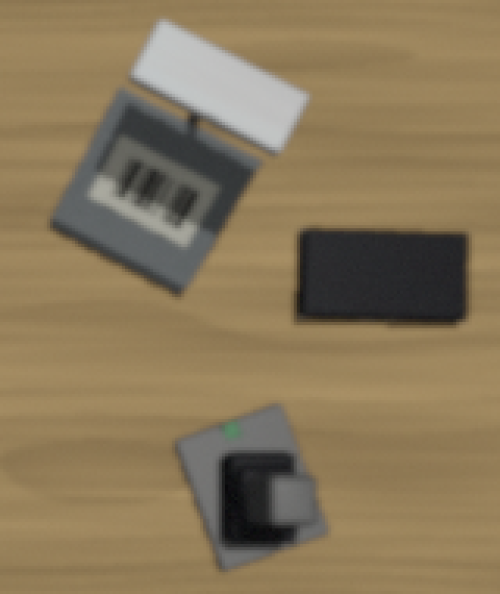

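The crops show the gauge yawed about +3° with the tab at (575,210), the jaw at (440,210) and the part standing free. In c2 the label stand is yawed about -28°, the dock about +21° and the scanner about 0°. I rotate the tool first so its y lies along the gauge's y, and shut the fingers.

Call:
send_rows:
  steps:
    - [[0, 0, 0, -1, 0], [0, 0, 0, -1, 0], [0, 0, 0, -0.93, 0], [0, 0, 0, 0, 0], [0, 0, 0, 0, 0]]
  squeeze: 20

```text
time_s: 0.52
ee_pos: [167.5, 549.8, 213.6]
ee_rot: [-180.0, -0.0, -177.0]
force: [0.4, 0.2, 0.3]
gripper_width: 60.8
gripper_force: 0.0
```

```bash
cat >> h.py <<'E'
from scipy.spatial.transform import Rotation as R
def go(s,target):
    """tool-axis shift in row units from measured pose to world target"""
    r=R.from_euler('xyz',s['ee_rot'],degrees=True)
    u=r.inv().apply(np.array(target)-s['ee_pos'])/40
    print('t',round(s['time_s'],2),'pos',s['ee_pos'].round(1),'rot',s['ee_rot'].round(1),'F',s['force'].round(2),'units',u.round(2))
E
python3 - <<'E'
from h import *; from workcell import env
s=env.state(); go(s,[470,110,213])
for n in("top0","scene0"):
    f=load(n);W=cloud(f);m=(f["depth"]>0)&(abs(W[...,0]-470)<30)&(W[...,1]>115)&(W[...,1]<360)&(W[...,2]>36)
    P=W[m]
    for y in range(115,345,6):
        q=P[(P[:,1]>=y)&(P[:,1]<y+6)]
        if len(q): print(n,y,len(q),q[:,2].max().round(),q[:,0].min().round(),q[:,0].max().round())
E
```

```text
t 0.52 pos [167.5 549.8 213.6] rot [-180.   -0. -177.] F [0.45 0.16 0.3 ] units [ -6.97 -11.38   0.02]
top0 115 1 37.0 451.0 451.0
top0 121 8 39.0 449.0 495.0
top0 127 4 40.0 456.0 490.0
top0 133 4 37.0 463.0 495.0
top0 139 1 37.0 470.0 470.0
top0 145 3 38.0 451.0 499.0
top0 151 9 53.0 458.0 478.0
top0 157 14 54.0 446.0 485.0
top0 163 97 104.0 447.0 499.0
top0 169 59 104.0 441.0 499.0
top0 175 27 101.0 461.0 499.0
top0 181 18 67.0 446.0 498.0
top0 187 30 65.0 441.0 498.0
top0 193 26 64.0 448.0 498.0
top0 199 74 77.0 441.0 498.0
top0 205 55 79.0 441.0 498.0
top0 211 59 78.0 446.0 498.0
top0 217 48 78.0 446.0 498.0
top0 223 16 77.0 446.0 484.0
top0 229 2 37.0 455.0 470.0
top0 235 5 39.0 453.0 477.0
top0 241 4 38.0 448.0 499.0
top0 247 36 83.0 443.0 481.0
top0 253 51 106.0 452.0 481.0
top0 259 66 109.0 443.0 484.0
top0 265 51 108.0 447.0 489.0
top0 271 43 109.0 448.0 493.0
top0 277 32 107.0 450.0 491.0
top0 283 9 83.0 453.0 493.0
top0 289 2 77.0 447.0 474.0
top0 295 5 39.0 442.0 476.0
top0 301 22 74.0 443.0 478.0
top0 307 89 78.0 442.0 481.0
top0 313 43 79.0 440.0 483.0
top0 319 42 79.0
[... 175 characters left out ...]
 452.0 491.0
scene0 169 82 100.0 452.0 498.0
scene0 175 65 100.0 452.0 499.0
scene0 181 17 63.0 470.0 499.0
scene0 187 25 61.0 465.0 500.0
scene0 193 24 60.0 464.0 498.0
scene0 199 24 63.0 464.0 499.0
scene0 205 69 74.0 451.0 497.0
scene0 211 56 74.0 450.0 500.0
scene0 217 56 75.0 452.0 500.0
scene0 223 49 73.0 451.0 498.0
scene0 253 55 77.0 460.0 484.0
scene0 259 81 103.0 455.0 490.0
scene0 265 83 105.0 461.0 491.0
scene0 271 80 104.0 459.0 491.0
scene0 277 67 105.0 462.0 492.0
scene0 283 49 104.0 468.0 488.0
scene0 289 17 77.0 461.0 481.0
scene0 307 85 75.0 444.0 486.0
scene0 313 58 75.0 446.0 486.0
scene0 319 66 75.0 444.0 487.0
scene0 325 65 75.0 443.0 485.0
scene0 331 9 73.0 473.0 484.0
```

Call:
send_rows:
  steps:
    - [[-0.5, -0.785, 0, 0, 0], [-0.5, -0.785, 0, 0, 0], [-0.5, -0.785, 0, 0, 0], [-0.5, -0.785, 0, 0, 0], [-0.5, -0.785, 0, 0, 0]]

```text
time_s: 0.93
ee_pos: [276.8, 397.4, 213.9]
ee_rot: [-180.0, 0.0, -176.9]
force: [0.0, -0.3, 0.7]
gripper_width: 27.1
gripper_force: 0.0
```

Call:
send_rows:
  steps:
    - [[-0.5, -0.785, 0, 0, 0], [-0.5, -0.785, 0, 0, 0], [-0.5, -0.785, 0, 0, 0], [-0.5, -0.785, 0, 0, 0], [-0.5, -0.785, 0, 0, 0]]

```text
time_s: 1.35
ee_pos: [385.5, 246.0, 214.1]
ee_rot: [180.0, 0.0, -177.0]
force: [0.6, 0.7, 0.3]
gripper_width: 0.4
gripper_force: 0.0
```

Call:
send_rows:
  steps:
    - [[-0.5, -0.785, 0, 0, 0], [-0.5, -0.785, 0, 0, 0], [-0.5, -0.785, 0, 0, 0], [-0.5, -0.785, 0, 0, 0], [0, 0, 0, 0, 0]]

```text
time_s: 1.77
ee_pos: [475.1, 122.1, 213.9]
ee_rot: [-179.9, 0.1, -177.3]
force: [0.4, 0.7, 0.7]
gripper_width: 0.8
gripper_force: 0.0
```

```bash
python3 - <<'E'
from h import *; from workcell import env
go(env.state(),[470,125,70])
f=env.grab_frame("wrist");cv2.imwrite("pics/w1.png",f["pixels"][:,:,::-1]);np.savez("pics/w1.npz",**f)
E
```

```text
t 1.77 pos [475.1 122.1 213.9] rot [-1.799e+02  1.000e-01 -1.773e+02] F [0.41 0.66 0.7 ] units [0.13 0.09 3.6 ]
```

Call:
send_rows:
  steps:
    - [[0.1, 0.05, 0.8, 0, 0], [0, 0, 0.8, 0, 0], [0, 0, 0.8, 0, 0], [0, 0, 0.8, 0, 0], [0, 0, 0.4, 0, 0]]

```text
time_s: 2.23
ee_pos: [464.5, 128.9, 66.8]
ee_rot: [-180.0, -0.3, -176.9]
force: [-0.9, 0.0, -0.1]
gripper_width: 0.4
gripper_force: 0.0
```

Call:
send_rows:
  steps:
    - [[0, 0.25, 0, 0, 0], [0, 0.25, 0, 0, 0], [0, 0.25, 0, 0, 0], [0, 0.1, 0, 0, 0], [0, 0, 0, 0, 0]]

```text
time_s: 2.65
ee_pos: [466.5, 164.3, 71.4]
ee_rot: [179.9, 0.2, -176.7]
force: [0.7, -0.7, 0.0]
gripper_width: 0.6
gripper_force: 0.1
```

Call:
send_rows:
  steps:
    - [[0, 0.1, 0, 0, 0], [0, 0.1, 0, 0, 0], [0, 0.1, 0, 0, 0], [0, 0.1, 0, 0, 0], [0, 0.1, 0, 0, 0]]

```text
time_s: 3.07
ee_pos: [464.7, 182.7, 70.1]
ee_rot: [180.0, 0.0, -176.8]
force: [0.8, -0.6, 0.3]
gripper_width: 0.3
gripper_force: 0.6
```

Call:
send_rows:
  steps:
    - [[0, 0.1, 0, 0, 0], [0, 0.1, 0, 0, 0], [0, 0.1, 0, 0, 0], [0, 0, 0, 0, 0], [0, 0, 0, 0, 0]]

```text
time_s: 3.48
ee_pos: [463.9, 194.6, 69.9]
ee_rot: [180.0, 0.0, -176.8]
force: [0.2, -1.4, 1.2]
gripper_width: 0.2
gripper_force: 0.7
```

Call:
send_rows:
  steps:
    - [[0, 0.1, 0, 0, 0], [0, 0, 0, 0, 0], [0, 0, 0, 0, 0]]

```text
time_s: 3.73
ee_pos: [463.7, 198.6, 69.9]
ee_rot: [180.0, -0.0, -176.8]
force: [0.4, -1.2, 0.3]
gripper_width: 0.5
gripper_force: 0.6
```

Call:
send_rows:
  steps:
    - [[0, 0.1, 0, 0, 0], [0, 0, 0, 0, 0], [0, 0, 0, 0, 0]]

```text
time_s: 3.98
ee_pos: [463.4, 202.5, 69.9]
ee_rot: [-180.0, -0.0, -176.8]
force: [0.9, -2.2, 1.3]
gripper_width: 0.5
gripper_force: 1.0
```

```bash
python3 - <<'E'
from h import *; from workcell import env
f=env.grab_frame("scene");cv2.imwrite("pics/s2.png",cv2.resize(f["pixels"][165:240,375:505],(780,450),interpolation=3)[:,:,::-1])
E
```

```text
(no output)
```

View pics/s2.png

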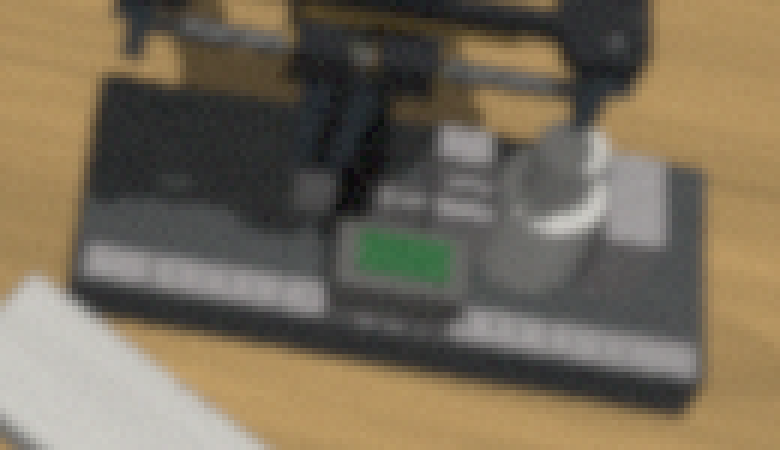

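The part (550,190) is at the anvil and the jaw (465,160) is nearly on it; I press on in small steps.

Call:
send_rows:
  steps:
    - [[0, 0.1, 0, 0, 0], [0, 0, 0, 0, 0], [0, 0, 0, 0, 0]]

```text
time_s: 4.28
ee_pos: [463.2, 206.2, 69.9]
ee_rot: [-180.0, -0.0, -176.8]
force: [1.1, -2.6, 0.3]
gripper_width: 0.3
gripper_force: 1.9
```

Call:
send_rows:
  steps:
    - [[0, 0.1, 0, 0, 0], [0, 0, 0, 0, 0], [0, 0, 0, 0, 0]]

```text
time_s: 4.53
ee_pos: [463.0, 209.8, 69.9]
ee_rot: [-179.9, -0.0, -176.8]
force: [1.4, -5.2, 0.9]
gripper_width: 0.5
gripper_force: 2.7
```

Call:
send_rows:
  steps:
    - [[0, 0.08, 0, 0, 0], [0, 0, 0, 0, 0], [0, 0, 0, 0, 0]]

```text
time_s: 4.78
ee_pos: [462.8, 212.6, 69.9]
ee_rot: [-179.9, -0.0, -176.8]
force: [1.9, -7.3, 0.5]
gripper_width: 0.6
gripper_force: 3.4
```

Call:
send_rows:
  steps:
    - [[0, 0, 0, 0, 0], [0, 0, 0, 0, 0], [0, 0, 0, 0, 0]]

```text
time_s: 5.03
ee_pos: [462.8, 212.5, 69.9]
ee_rot: [-179.9, -0.0, -176.8]
force: [0.8, -5.9, 0.8]
gripper_width: 0.5
gripper_force: 3.4
```

Call:
send_rows:
  steps:
    - [[0, 0, 0, 0, 0], [0, 0, 0, 0, 0]]

```text
time_s: 5.2
ee_pos: [462.8, 212.5, 69.9]
ee_rot: [-179.9, -0.0, -176.8]
force: [1.5, -6.8, 1.1]
gripper_width: 0.7
gripper_force: 3.4
```

About 6.6 N. I hold a second longer, then back off slowly and rise.

Call:
send_rows:
  steps:
    - [[0, 0, 0, 0, 0], [0, 0, 0, 0, 0], [0, 0, 0, 0, 0], [0, 0, 0, 0, 0], [0, 0, 0, 0, 0]]

```text
time_s: 5.62
ee_pos: [462.8, 212.5, 69.9]
ee_rot: [-179.9, -0.0, -176.8]
force: [1.5, -6.5, 0.3]
gripper_width: 0.4
gripper_force: 3.4
```

Call:
send_rows:
  steps:
    - [[0, 0, 0, 0, 0], [0, 0, 0, 0, 0], [0, 0, 0, 0, 0], [0, 0, 0, 0, 0], [0, 0, 0, 0, 0]]

```text
time_s: 6.03
ee_pos: [462.8, 212.5, 69.9]
ee_rot: [-179.9, -0.0, -176.8]
force: [1.8, -6.2, 1.6]
gripper_width: 0.6
gripper_force: 3.4
```

Call:
send_rows:
  steps:
    - [[0, -0.1, 0, 0, 0], [0, -0.1, 0, 0, 0], [0, -0.1, 0, 0, 0], [0, -0.1, 0, 0, 0], [0, -0.2, 0, 0, 0]]

```text
time_s: 6.45
ee_pos: [464.3, 190.2, 70.0]
ee_rot: [179.9, 0.0, -176.8]
force: [0.5, -0.4, 0.3]
gripper_width: 0.4
gripper_force: 0.0
```

Call:
send_rows:
  steps:
    - [[0, -0.4, 0, 0, 0], [0, -0.5, 0, 0, 0], [0, -0.4, -0.5, 0, 0], [0, 0, -0.9, 0, 0], [0, 0, -0.9, 0, 0]]

```text
time_s: 6.87
ee_pos: [465.9, 136.7, 162.1]
ee_rot: [180.0, -0.2, -176.9]
force: [0.6, 0.7, -1.0]
gripper_width: 0.5
gripper_force: 0.0
```

Call:
send_rows:
  steps:
    - [[0, 0, -0.9, 0, 1], [0, 0, -0.9, 0, 1], [0, 0, -0.9, 0, 1], [0, 0, -0.5, 0, 1], [0, 0, 0, 0, 1]]

```text
time_s: 7.28
ee_pos: [469.3, 138.5, 295.2]
ee_rot: [179.8, 0.6, -176.8]
force: [0.8, 0.5, -0.5]
gripper_width: 31.4
gripper_force: 0.0
```

```bash
python3 - <<'E'
from h import *; from workcell import env
go(env.state(),[400,-250,290])
f=env.grab_frame("scene");np.savez("pics/scene3.npz",**f)
W=cloud(f);m=(f["depth"]>0)&(abs(W[...,0]-470)<30)&(W[...,1]>140)&(W[...,1]<345)&(W[...,2]>40);P=W[m]
print([(y,int(P[(P[:,1]>=y)&(P[:,1]<y+5)][:,2].max(initial=0))) for y in range(140,345,5)])
E
```

```text
t 7.28 pos [469.3 138.5 295.2] rot [ 179.8    0.6 -176.8] F [ 0.8   0.53 -0.47] units [ 2.27 -9.6   0.07]
[(140, 544), (145, 543), (150, 547), (155, 546), (160, 546), (165, 544), (170, 543), (175, 483), (180, 419), (185, 418), (190, 418), (195, 418), (200, 418), (205, 418), (210, 418), (215, 418), (220, 418), (225, 418), (230, 60), (235, 62), (240, 62), (245, 74), (250, 74), (255, 73), (260, 73), (265, 73), (270, 77), (275, 104), (280, 106), (285, 104), (290, 105), (295, 104), (300, 102), (305, 76), (310, 74), (315, 76), (320, 74), (325, 74), (330, 74), (335, 0), (340, 0)]
```

Call:
send_rows:
  steps:
    - [[0.09, -0.97, 0.1, 0, 1], [0.09, -0.97, 0.1, 0, 1], [0.09, -0.97, 0.1, 0, 1], [0.09, -0.97, 0.1, 0, 1], [0.09, -0.97, 0.1, 0, 1]]

```text
time_s: 7.75
ee_pos: [458.5, -58.3, 267.9]
ee_rot: [179.9, -0.2, -176.8]
force: [0.4, -0.3, -0.1]
gripper_width: 68.1
gripper_force: 0.0
```

Call:
send_rows:
  steps:
    - [[0.09, -0.97, 0, 0, 1], [0.09, -0.97, 0, 0, 1], [0.09, -0.97, 0, 0, 1], [0.09, -0.97, 0, 0, 1], [0.09, -0.97, 0, 0, 1]]

```text
time_s: 8.17
ee_pos: [451.5, -253.0, 268.0]
ee_rot: [179.8, -0.1, -176.8]
force: [1.9, 1.4, 0.1]
gripper_width: 91.1
gripper_force: 0.0
```

Call:
send_rows:
  steps:
    - [[0, 0, 0, 0.46, 1], [0, 0, 0, 0, 1], [0, 0, 0, 0, 1]]

```text
time_s: 8.42
ee_pos: [452.0, -251.3, 268.2]
ee_rot: [179.8, -0.1, -179.9]
force: [0.2, 0.3, -0.2]
gripper_width: 91.1
gripper_force: 0.0
```

```bash
python3 - <<'E'
from h import *; from workcell import env
go(env.state(),[456,-251,130])
f=env.grab_frame("wrist");np.savez("pics/w4.npz",**f);cv2.imwrite("pics/w4.png",f["pixels"][:,:,::-1])
print(f["intrinsics"],f["cam_to_world"].round(3))
E
```

```text
t 8.42 pos [ 452.  -251.3  268.2] rot [ 1.798e+02 -1.000e-01 -1.799e+02] F [ 0.18  0.32 -0.15] units [-0.11 -0.    3.46]
[[309.70691629   0.         317.20338664]
 [  0.         309.70691629 197.35576797]
 [  0.           0.           1.        ]] [[ 0.00000e+00  9.73000e-01  2.33000e-01  3.85612e+02]
 [ 1.00000e+00 -1.00000e-03  3.00000e-03 -2.51945e+02]
 [ 3.00000e-03  2.33000e-01 -9.73000e-01  4.38830e+02]
 [ 0.00000e+00  0.00000e+00  0.00000e+00  1.00000e+00]]
```

View pics/w4.png

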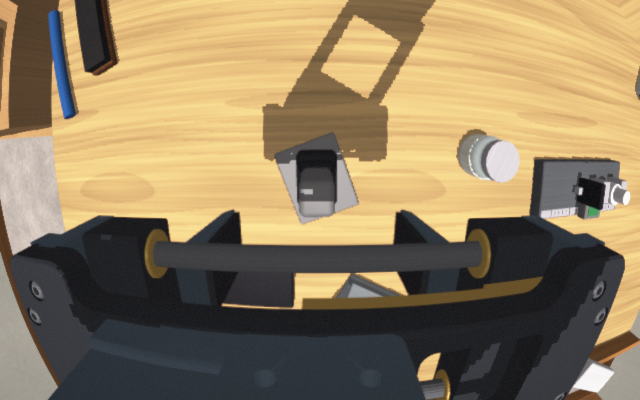

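Wrist view: the scanner stands on the tilted pad at (317,180), its grip end at (317,203), square to the fingers. I measure it with the fisheye model.

```bash
cat >> h.py <<'E'
def wcloud(f):
    K=f["intrinsics"];d=f["depth"];v,u=np.indices(d.shape).astype(float)
    a=(u-K[0,2])/K[0,0];b=(v-K[1,2])/K[1,1];th=np.hypot(a,b)+1e-9;k=np.tan(th)/th
    p=np.stack([a*k*d,b*k*d,d],-1)
    return p@f["cam_to_world"][:3,:3].T+f["cam_to_world"][:3,3]
E
python3 - <<'E'
from h import *
f=load("w4");W=wcloud(f);ok=(f["depth"]>0)
for n,z0,z1,r in(("pad",8,16,75),("headtop",48,60,45),("gripside",80,150,40),("griptop",155,168,40),("bench",-5,4,120)):
    P=W[ok&(W[...,2]>z0)&(W[...,2]<z1)&(abs(W[...,0]-456)<r)&(abs(W[...,1]+251)<r)]
    if len(P):print(n,len(P),P.mean(0).round(1),np.percentile(P,[2,98],axis=0).round(1).tolist(),rect(P))
v,u=203,317
for z in (203,190,215):print(W[z,317].round(1))
E
```

```text
pad 2215 [ 454.2 -251.7   11.4] [[402.7, -305.3, 9.2], [520.1, -199.3, 13.2]] [array([ 461.9, -251.7]), array([111.3,  91.2]), np.float64(20.6)]
headtop 477 [ 434.1 -251.7   52.2] [[420.1, -277.3, 48.4], [481.8, -226.7, 55.0]] [array([ 453. , -252.2]), array([66.4, 51. ]), np.float64(0.5)]
gripside 281 [ 436.5 -252.4  119.7] [[435.5, -267.2, 84.8], [439.7, -237.2, 149.5]] [array([ 438.6, -252.2]), array([ 6.5, 34.5]), np.float64(0.6)]
griptop 1297 [ 452.8 -252.   160.6] [[437.1, -268.1, 156.0], [469.7, -235.6, 162.8]] [array([ 454.2, -252.2]), array([35.3, 34.1]), np.float64(0.1)]
bench 20005 [ 4.418e+02 -2.508e+02 -4.000e-01] [[339.3, -366.4, -2.1], [560.6, -135.5, 1.4]] [array([ 450.7, -251. ]), array([240. , 229.5]), np.float64(90.0)]
[ 457.5 -251.4  161. ]
[ 445.2 -251.4  161. ]
[ 469.2 -251.4  160.7]
```

Wrist depth matches all given sizes: scanner at (454,-252) with yaw 0°, pad centre (462,-252) with yaw 20.6°. The tool can't be tilted, so I'll grip the scanner and pivot it in the fingers by pushing its head against the fixed pad's edge.

Call:
send_rows:
  steps:
    - [[-0.05, -0.02, 0.8, 0, 1], [0, 0, 0.8, 0, 1], [0, 0, 0.8, 0, 1], [0, 0, 0.8, 0, 1], [0, 0, 0.7, 0, 1]]

```text
time_s: 8.88
ee_pos: [454.2, -250.4, 112.0]
ee_rot: [179.9, -0.1, -179.8]
force: [-0.6, 0.5, 0.0]
gripper_width: 91.1
gripper_force: 0.0
```

Call:
send_rows:
  steps:
    - [[0, 0, 0.4, 0, 1], [0, 0, 0, 0, 1], [0, 0, 0, 0, 0], [0, 0, 0, 0, 0], [0, 0, 0, 0, 0]]
  squeeze: 10

```text
time_s: 9.3
ee_pos: [456.0, -252.7, 99.6]
ee_rot: [-179.9, 0.2, -179.9]
force: [-0.5, 0.1, 1.5]
gripper_width: 73.9
gripper_force: 0.0
```

Call:
send_rows:
  steps:
    - [[0, 0, 0, 0, 0], [0, 0, 0, 0, 0], [0, 0, 0, 0, 0], [0, 0, 0, 0, 0], [0, 0, 0, 0, 0]]

```text
time_s: 9.72
ee_pos: [454.8, -252.6, 98.1]
ee_rot: [-180.0, 0.0, -180.0]
force: [0.5, -0.5, 0.1]
gripper_width: 40.7
gripper_force: 0.0
```

Call:
send_rows:
  steps:
    - [[0, 0, 0, 0, 0], [0, 0, 0, 0, 0], [0, 0, 0, 0, 0], [0, 0, 0, 0, 0]]

```text
time_s: 10.05
ee_pos: [454.8, -252.5, 97.9]
ee_rot: [180.0, -0.0, -180.0]
force: [-0.7, 1.0, 0.5]
gripper_width: 33.9
gripper_force: 10.0
```

Call:
send_rows:
  steps:
    - [[0, 0, -0.4, 0, 0], [0, 0, -0.6, 0, 0], [0, 0, -0.5, 0, 0], [0, 0, 0, 0, 0], [0, 0, 0, 0, 0]]

```text
time_s: 10.47
ee_pos: [455.0, -252.6, 158.1]
ee_rot: [-180.0, 0.1, -180.0]
force: [-0.0, 0.5, -3.0]
gripper_width: 33.8
gripper_force: 10.0
```

Call:
send_rows:
  steps:
    - [[0, 0, 0, -0.6, 0], [0, 0, 0, -0.6, 0], [0, 0, 0, -0.6, 0], [0, 0, 0, -0.6, 0], [0, 0, 0, -0.6, 0]]

```text
time_s: 10.88
ee_pos: [453.5, -251.8, 155.7]
ee_rot: [179.8, -0.2, -159.1]
force: [0.4, 0.5, -1.9]
gripper_width: 34.0
gripper_force: 10.0
```

Call:
send_rows:
  steps:
    - [[-0.45, 0, 0, 0, 0], [-0.6, 0, 0, 0, 0], [-0.6, 0, 0, 0, 0], [-0.6, 0, 0, 0, 0], [-0.48, -0.05, 0, 0, 0]]

```text
time_s: 11.3
ee_pos: [557.9, -214.5, 155.4]
ee_rot: [179.8, -0.1, -159.3]
force: [0.4, -0.2, -1.8]
gripper_width: 34.2
gripper_force: 10.0
```

Call:
send_rows:
  steps:
    - [[0, 0, 0.3, 0, 0], [0, 0, 0.4, 0, 0], [0, 0, 0.3, 0, 0], [0, 0, 0.2, 0, 0], [0, 0, 0, 0, 0]]

```text
time_s: 11.72
ee_pos: [555.4, -214.9, 106.2]
ee_rot: [179.7, -0.3, -159.3]
force: [-0.2, -0.4, -1.8]
gripper_width: 34.1
gripper_force: 10.0
```

```bash
python3 - <<'E'
from h import *; from workcell import env
go(env.state(),[557.5,-216,90])
f=env.grab_frame("wrist");np.savez("pics/w5.npz",**f);g=env.grab_frame("scene");np.savez("pics/s5.npz",**g)
a=cv2.resize(g["pixels"][110:260,160:320],(640,600),interpolation=3)
b=f["pixels"][100:400,160:480]
c=np.zeros((600,800,3),np.uint8);c[:450,:480]=cv2.resize(a,(480,450));c[:300,480:]=b
c[300:,480:]=0
cv2.imwrite("pics/c5.png",c[:,:,::-1])
E
```

```text
t 11.72 pos [ 555.4 -214.9  106.2] rot [ 179.7   -0.3 -159.3] F [-0.17 -0.42 -1.75] units [-0.04 -0.05  0.4 ]
```

View pics/c5.png

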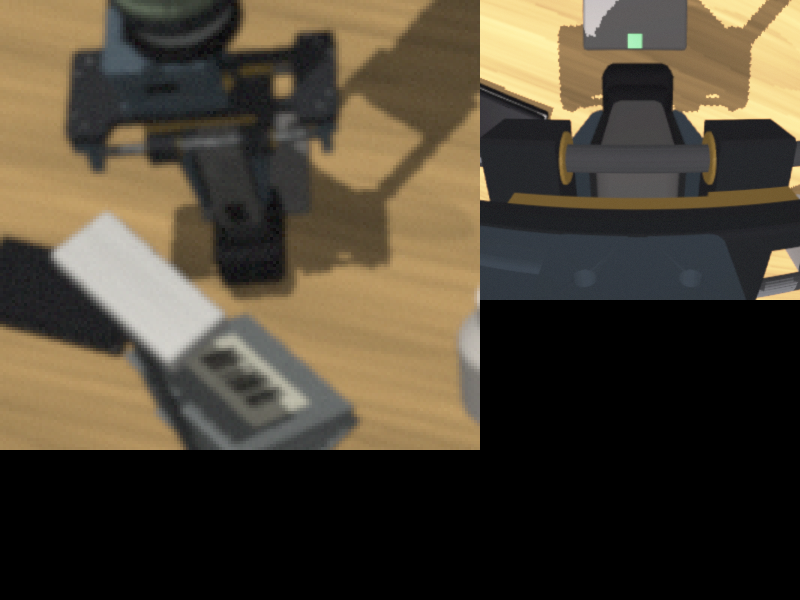

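The pad edge lies parallel to the head's near face, about 10 mm away. I lower to about 5 mm over the bench and pivot along the arc.

Call:
send_rows:
  steps:
    - [[0, 0, 0.2, 0, 0], [0, 0, 0.18, 0, 0], [0, 0, 0, 0, 0], [0.12, 0, 0, 0, 0], [0.1, 0, 0, 0, 0]]

```text
time_s: 12.23
ee_pos: [549.1, -219.1, 94.8]
ee_rot: [-180.0, -0.0, -159.3]
force: [0.1, 0.3, -2.6]
gripper_width: 34.1
gripper_force: 10.0
```

Call:
send_rows:
  steps:
    - [[0.15, 0, -0.05, 0, 0], [0.15, 0, -0.04, 0, 0], [0.15, 0, -0.03, 0, 0], [0.15, 0, -0.02, 0, 0], [0, 0, 0, 0, 0]]

```text
time_s: 12.65
ee_pos: [526.1, -228.0, 101.1]
ee_rot: [-180.0, 0.0, -159.4]
force: [0.5, 0.2, -1.9]
gripper_width: 33.9
gripper_force: 10.0
```

```bash
cat >> h.py <<'E'
def tilt(f,s):
    """tilt of the visible tool-facing (-x) grip face, from wrist depth"""
    W=wcloud(f);r=R.from_euler('xyz',s['ee_rot'],degrees=True)
    L=r.inv().apply((W-s['ee_pos']).reshape(-1,3)).reshape(W.shape)  # tool frame
    L[f["depth"]<=0]=1e4
    return L
E
python3 - <<'E'
from h import *; from workcell import env
s=env.state();go(s,[540,-220,96])
f=env.grab_frame("wrist");np.savez("pics/w6.npz",**f);cv2.imwrite("pics/w6.png",f["pixels"][100:400,160:480,::-1])
for nm in("w5","w6"):
    L=tilt(load(nm),s) if nm=="w6" else tilt(load(nm),dict(ee_pos=np.array([555.4,-214.9,106.2]),ee_rot=np.array([179.7,-.3,-159.3])))
    c=[L[v,320].round(0).tolist() for v in range(130,310,9)]
    print(nm,c)
E
```

```text
t 12.65 pos [ 526.1 -228.   101.1] rot [-180.     0.  -159.4] F [ 0.47  0.21 -1.89] units [-0.4   0.06  0.13]
w5 [[61.0, 3.0, 95.0], [54.0, 3.0, 94.0], [46.0, 3.0, 95.0], [37.0, 3.0, 107.0], [35.0, 2.0, 58.0], [31.0, 2.0, 44.0], [26.0, 2.0, 39.0], [22.0, 2.0, 27.0], [18.0, 2.0, 19.0], [18.0, 2.0, -3.0], [18.0, 2.0, -19.0], [19.0, 1.0, -34.0], [18.0, 1.0, -45.0], [34.0, 1.0, -92.0], [33.0, 1.0, -96.0], [31.0, 1.0, -97.0], [10.0, 1.0, -63.0], [6.0, 1.0, -64.0], [2.0, 1.0, -63.0], [25.0, 1.0, -105.0]]
w6 [[62.0, 3.0, 89.0], [54.0, 3.0, 88.0], [46.0, 3.0, 91.0], [39.0, 3.0, 90.0], [31.0, 3.0, 89.0], [24.0, 3.0, 88.0], [16.0, 3.0, 89.0], [17.0, 2.0, 51.0], [10.0, 2.0, 48.0], [9.0, 2.0, 30.0], [11.0, 2.0, 2.0], [17.0, 1.0, -29.0], [21.0, 1.0, -53.0], [34.0, 1.0, -93.0], [33.0, 1.0, -95.0], [31.0, 1.0, -97.0], [9.0, 1.0, -61.0], [5.0, 1.0, -62.0], [2.0, 1.0, -63.0], [24.0, 1.0, -104.0]]
```

The pivot works (about 10° so far). I continue.

Call:
send_rows:
  steps:
    - [[0.15, 0, -0.02, 0, 0], [0.15, 0, -0.01, 0, 0], [0.15, 0, 0, 0, 0], [0.15, 0, 0.01, 0, 0], [0.15, 0, 0.02, 0, 0]]

```text
time_s: 13.12
ee_pos: [498.6, -238.3, 100.6]
ee_rot: [-180.0, 0.0, -159.3]
force: [2.6, 0.6, 0.1]
gripper_width: 33.7
gripper_force: 10.0
```

Call:
send_rows:
  steps:
    - [[0.15, 0, 0.02, 0, 0], [0.15, 0, 0.03, 0, 0], [0.12, 0, 0.04, 0, 0], [0, 0, 0, 0, 0], [0, 0, 0, 0, 0]]

```text
time_s: 13.53
ee_pos: [482.0, -243.9, 96.2]
ee_rot: [179.9, -0.1, -159.3]
force: [-0.2, -0.1, -2.3]
gripper_width: 34.0
gripper_force: 10.0
```

```bash
cat >> h.py <<'E'
def tiltfit(f,s):
    L=tilt(f,s); c=L[150:330,300:336].reshape(-1,3)
    c=c[(abs(c[:,1])<13)&(c[:,2]>-62)&(c[:,2]<5)&(c[:,0]>-5)&(c[:,0]<75)]
    # robust line x(z) along the grip face
    best=None;rng=np.random.default_rng(0)
    for _ in range(300):
        a,b=c[rng.integers(len(c),size=2)]
        if abs(a[2]-b[2])<12: continue
        k=(b[0]-a[0])/(b[2]-a[2]);i=abs(c[:,0]-a[0]-k*(c[:,2]-a[2]))<1.2
        if best is None or i.sum()>best.sum(): best=i
    k,x0=np.polyfit(c[best,2],c[best,0],1)
    print('tilt',np.degrees(np.arctan(-k)).round(2),'x at grasp(z=-19)',(x0-19*k).round(1),'n',best.sum(),len(c),'zrange',c[best,2].min().round(),c[best,2].max().round())
E
python3 - <<'E'
from h import *; from workcell import env
s=env.state();go(s,[540,-220,96])
f=env.grab_frame("wrist");np.savez("pics/w7.npz",**f);tiltfit(f,s)
L=tilt(f,s);print([L[v,320].round(0).tolist() for v in range(120,310,9)])
tiltfit(load("w5"),dict(ee_pos=np.array([555.4,-214.9,106.2]),ee_rot=np.array([179.7,-.3,-159.3])))
E
```

```text
t 13.53 pos [ 482.  -243.9   96.2] rot [ 1.799e+02 -1.000e-01 -1.593e+02] F [-0.2  -0.15 -2.34] units [-1.57  0.05  0.  ]
tilt -55.0 x at grasp(z=-19) 69.1 n 539 1016 zrange -62.0 -49.0
[[70.0, 2.0, 84.0], [62.0, 3.0, 85.0], [55.0, 2.0, 85.0], [48.0, 2.0, 85.0], [40.0, 2.0, 85.0], [33.0, 2.0, 84.0], [25.0, 2.0, 84.0], [17.0, 3.0, 86.0], [10.0, 2.0, 84.0], [2.0, 3.0, 84.0], [-6.0, 3.0, 85.0], [-14.0, 3.0, 85.0], [25.0, 1.0, -50.0], [22.0, 1.0, -53.0], [34.0, 1.0, -92.0], [33.0, 1.0, -95.0], [31.0, 1.0, -96.0], [9.0, 1.0, -61.0], [6.0, 1.0, -62.0], [3.0, 1.0, -64.0], [26.0, 1.0, -106.0], [26.0, 1.0, -111.0]]
tilt 0.13 x at grasp(z=-19) 18.2 n 1326 1328 zrange -53.0 5.0
```

```bash
python3 - <<'E'
from h import *; from workcell import env
s=env.state()
f=load("w7");L=tilt(f,s);print([L[v,318].round(1).tolist() for v in range(219,246,2)])
g=env.grab_frame("scene");np.savez("pics/s7.npz",**g)
r=R.from_euler('xyz',s['ee_rot'],degrees=True)
W=cloud(g)-[4,1.5,0];S=r.inv().apply((W-s['ee_pos']).reshape(-1,3)).reshape(W.shape);S[g["depth"]<=0]=1e4
m=(abs(S[...,1])<10)&(abs(S[...,0])<140)&(S[...,2]<92)&(S[...,2]>-70)
P=S[m];P=P[np.argsort(P[:,2])]
for z in range(-70,92,6):
    q=P[(P[:,2]>=z)&(P[:,2]<z+6)]
    if len(q):print(z,len(q),"x",q[:,0].min().round(),np.median(q[:,0]).round(1),q[:,0].max().round())
cv2.imwrite("pics/s7.png",cv2.resize(g["pixels"][110:240,190:320],(600,600),interpolation=3)[:,:,::-1])
E
```

```text
[[-14.2, 0.7, 85.1], [-16.1, 0.7, 85.2], [-17.4, 0.7, 83.5], [25.7, 0.3, -48.8], [25.0, 0.3, -49.4], [24.4, 0.3, -50.2], [23.7, 0.3, -50.7], [23.8, 0.3, -53.3], [22.8, 0.3, -52.8], [21.5, 0.3, -51.8], [21.0, 0.3, -52.8], [20.5, 0.3, -53.6], [19.9, 0.3, -54.4], [34.4, 0.2, -91.5]]
-70 4 x 3.0 4.1 6.0
-64 31 x -9.0 -4.3 15.0
-58 40 x -14.0 -7.1 24.0
-52 31 x -17.0 -13.1 -9.0
-46 25 x -22.0 -17.4 -13.0
-40 25 x -25.0 -20.5 -17.0
-34 28 x -30.0 -24.3 -21.0
-28 28 x -32.0 -27.4 -20.0
-22 22 x -36.0 -31.9 -28.0
-16 27 x -41.0 -35.2 -31.0
-10 25 x -44.0 -38.3 -35.0
-4 27 x -48.0 -43.2 -38.0
2 34 x -61.0 -47.9 -43.0
8 38 x -62.0 -55.5 -46.0
14 55 x -80.0 -68.8 -57.0
20 28 x -82.0 -76.0 -62.0
26 25 x -86.0 -80.4 -77.0
32 24 x -88.0 -83.9 -81.0
38 25 x -92.0 -88.1 -84.0
44 15 x -93.0 -90.2 -88.0
50 2 x -90.0 -90.0 -90.0
80 9 x 30.0 45.7 52.0
86 6 x -107.0 -18.8 48.0
```

View pics/s7.png

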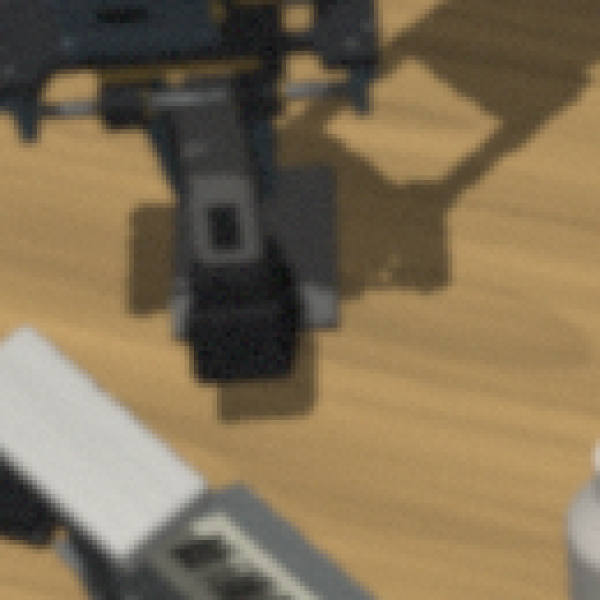

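Scene crop: the scanner leans back toward the robot in the fingers, head at (245,340), about 32°. I fit its pose in the tool frame with a box model.

```bash
cat >> h.py <<'E'
from scipy.optimize import least_squares
BOX=[((0,0,21),(35,26,21)),((0,0,51),(25,22,9)),((0,0,105),(18,17,45))]
def sdf(p):
    o=[]
    for c,h in BOX:
        q=abs(p-np.array(c))-np.array(h);o.append(np.linalg.norm(np.maximum(q,0),axis=1)+np.minimum(q.max(1),0))
    return np.min(o,0)
def body2tool(x):  # x: tool-x, tool-z of the body point (0,0,105), tilt
    a=np.radians(x[2])  # body z axis -> tool (sin a,0,-cos a); body x -> tool (-cos a,0,-sin a)
    M=np.array([[-np.cos(a),0,np.sin(a)],[0,1,0],[-np.sin(a),0,-np.cos(a)]])
    return M,np.array([x[0],0,x[1]])-M@np.array([0,0,105])
def fit(frames,s,x0=(-6,-19,32)):
    r=R.from_euler('xyz',s['ee_rot'],degrees=True);Ps=[]
    for n,f in frames:
        W=wcloud(f) if n=="wrist" else cloud(f)-[4.5,1.5,0]
        P=r.inv().apply((W-s['ee_pos'])[f["depth"]>0])
        M,t=body2tool(x0);B=(P-t)@M
        # below the finger tips, or the narrow middle strip of the grip
        k=(abs(sdf(B))<12)&(abs(B[:,1])<np.where(B[:,2]<55,24,13))&(B[:,2]<165);k&=(P[:,2]>-62)
        P=P[k];print(n,len(P));Ps.append(P[::max(1,len(P)//800)])
    P=np.vstack(Ps)
    def res(x): M,t=body2tool(x);return sdf((P-t)@M)
    q=least_squares(res,x0,loss="soft_l1",f_scale=1.5);rr=res(q.x)
    print("tool x,z of grip point, tilt",q.x.round(2),"med|r|",np.median(abs(rr)).round(2)); 
    k=0
    for (n,_),p in zip(frames,Ps): print(n,"mean res",np.median(rr[k:k+len(p)]).round(2));k+=len(p)
    return q.x
E
python3 - <<'E'
from h import *; from workcell import env
s=env.state()
fit([("scene",load("s7")),("wrist",load("w7"))],s);fit([("scene",load("s7"))],s)
E
```

```text
scene 948
wrist 1939
tool x,z of grip point, tilt [ -9.67 -19.31  30.89] med|r| 0.85
scene mean res 0.16
wrist mean res -0.03
scene 948
tool x,z of grip point, tilt [ -8.85 -20.16  31.49] med|r| 1.08
scene mean res -0.11
```

Call:
send_rows:
  steps:
    - [[0.1, 0, 0.02, 0, 0], [0.1, 0, 0.02, 0, 0], [0.05, 0, 0.02, 0, 0], [0, 0, 0, 0, 0], [0, 0, 0, 0, 0]]

```text
time_s: 14.05
ee_pos: [473.6, -247.5, 94.3]
ee_rot: [180.0, -0.0, -159.3]
force: [1.1, 1.4, -1.2]
gripper_width: 34.0
gripper_force: 10.0
```

```bash
python3 - <<'E'
from h import *; from workcell import env
s=env.state();go(s,[480,-240,160])
fit([("scene",env.grab_frame("scene")),("wrist",env.grab_frame("wrist"))],s)
E
```

```text
t 14.05 pos [ 473.6 -247.5   94.3] rot [ 180.    -0.  -159.3] F [ 1.08  1.37 -1.18] units [-0.22  0.12 -1.64]
scene 894
wrist 2001
tool x,z of grip point, tilt [-11.31 -19.6   35.2 ] med|r| 0.73
scene mean res 0.09
wrist mean res -0.03
```

35.2°. I firm up the grip, back off, lift, and go to a spot where the wrist camera sees the label beside the fingers.

Call:
send_rows:
  steps:
    - [[0, 0, 0, 0, 0], [-0.1, 0, 0, 0, 0], [-0.2, 0, -0.2, 0, 0], [0, 0, -0.4, 0, 0], [0, 0, -0.6, 0, 0]]
  squeeze: 25

```text
time_s: 14.57
ee_pos: [484.4, -242.2, 141.4]
ee_rot: [179.8, -0.2, -159.3]
force: [-0.1, 0.7, -1.6]
gripper_width: 33.9
gripper_force: 25.0
```

Call:
send_rows:
  steps:
    - [[-0.2, -0.2, -0.7, 0, 0], [-0.4, -0.4, -0.7, 0, 0], [-0.4, -0.4, -0.7, 0, 0], [-0.4, -0.4, -0.7, 0, 0], [-0.4, -0.4, -0.6, 0, 0]]

```text
time_s: 14.98
ee_pos: [579.1, -285.3, 281.3]
ee_rot: [-179.9, 0.1, -159.3]
force: [1.1, -0.3, -1.4]
gripper_width: 33.6
gripper_force: 25.0
```

Call:
send_rows:
  steps:
    - [[-0.4, -0.4, -0.4, 0, 0], [-0.4, -0.4, 0, 0, 0], [-0.3, -0.3, 0, 0, 0], [0, 0, 0, 0.6, 0], [0, 0, 0, 0.9, 0]]

```text
time_s: 15.4
ee_pos: [635.6, -310.7, 293.4]
ee_rot: [180.0, -0.1, -169.9]
force: [-0.5, -0.1, -2.4]
gripper_width: 33.9
gripper_force: 25.0
```

Call:
send_rows:
  steps:
    - [[0, 0, 0, 0.9, 0], [0, 0, 0, 0.9, 0], [0, 0, 0, 0.9, 0], [0, 0, 0, 0.9, 0], [0, 0, 0, 0.9, 0]]

```text
time_s: 15.82
ee_pos: [634.7, -310.3, 294.4]
ee_rot: [-180.0, -0.1, 159.1]
force: [0.4, -0.4, -1.3]
gripper_width: 33.7
gripper_force: 25.0
```

Call:
send_rows:
  steps:
    - [[0, 0, 0, 0.7, 0], [0, 0, 0, 0.38, 0], [0, 0, 0, 0, 0], [0, 0, 0, 0, 0], [0, 0, 0, 0, 0]]

```text
time_s: 16.23
ee_pos: [634.7, -310.6, 294.3]
ee_rot: [180.0, -0.0, 152.1]
force: [-0.4, 0.4, -3.5]
gripper_width: 34.2
gripper_force: 25.0
```

```bash
python3 - <<'E'
from h import *; from workcell import env
s=env.state();go(s,[635,-311,300]);print(s['qpos'].round(1))
f=env.grab_frame("wrist");np.savez("pics/w8.npz",**f);g=env.grab_frame("scene");np.savez("pics/s8.npz",**g)
cv2.imwrite("pics/w8.png",f["pixels"][:,:,::-1])
fit([("scene",g),("wrist",f)],s,(-11.3,-19.6,35))
E
```

```text
t 16.23 pos [ 634.7 -310.6  294.3] rot [180.   -0.  152.1] F [-0.44  0.37 -3.53] units [-0.01 -0.01 -0.14]
[-27.   29.3  60.9   0.   89.9 -89.1]
scene 1410
wrist 1941
tool x,z of grip point, tilt [-11.74 -19.77  35.56] med|r| 0.8
scene mean res -0.75
wrist mean res -0.08
```

View pics/w8.png

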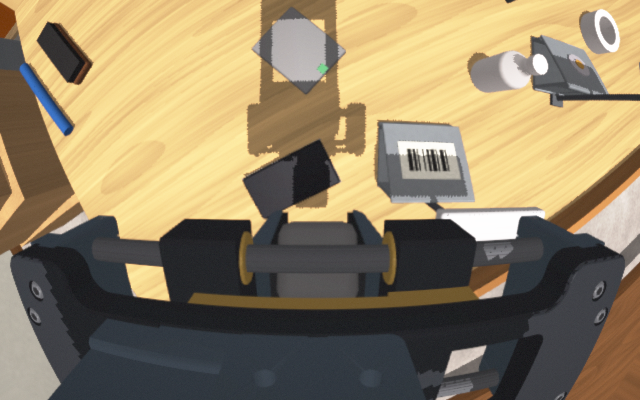

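Wrist view: label at about (430,160) fully visible on the stand. I locate it by depth and brightness and work out the scan pose.

```bash
cat > t.py <<'E'
from h import *
from workcell import env
f=load("w8");W=wcloud(f);px=f["pixels"].astype(int)
box=np.zeros(px.shape[:2],bool);box[118:205,374:478]=True
st=box&(W[...,2]>33)&(W[...,2]<96)&(f["depth"]>0)
P=W[st];n=np.linalg.svd(P[::7]-P.mean(0))[2][2];n*=np.sign(n[2])
i=abs((P-P.mean(0))@n)<2;Q=P[i];c0=Q.mean(0);n=np.linalg.svd(Q-c0,full_matrices=False)[2][2];n*=np.sign(n[2])
lean=np.degrees(np.arccos(n[2]));yaw=np.degrees(np.arctan2(-n[1],-n[0]))
print("plane",len(Q),"lean",lean.round(2),"yaw",yaw.round(2),"slope centre",c0.round(1))
lab=np.zeros_like(st);lab[138:184,394:464]=True
br=px.min(2)>190
k=cv2.morphologyEx((lab&br&st).astype(np.uint8),cv2.MORPH_CLOSE,np.ones((9,9)))
L=W[(k>0)&st];ys=np.array([-np.sin(np.radians(yaw)),np.cos(np.radians(yaw)),0]);xs=np.cross(ys,n)
uv=np.stack([L@xs,L@ys],1).astype(np.float32);r=cv2.minAreaRect(uv);print("label rect",r,len(L))
mid=np.percentile(uv,[1,99],axis=0).mean(0);c=xs*r[0][0]+ys*r[0][1]+n*(c0@n);print("label centre",c.round(1))
uvs=np.stack([Q@xs,Q@ys],1).astype(np.float32);rs=cv2.minAreaRect(uvs);cs=xs*rs[0][0]+ys*rs[0][1]+n*(c0@n);print("slope rect",np.round(rs[1],1),"centre",cs.round(1))
E
python3 t.py
```

```text
plane 5010 lean 34.69 yaw -27.08 slope centre [ 686.7 -171.3   67. ]
label rect ((582.887939453125, 164.0450897216797), (24.515106201171875, 86.89595031738281), 0.7874490022659302) 737
label centre [ 672.3 -159.5   54.4]
slope rect [120.3 114.8] centre [ 686.1 -167.9   65.6]
```

```bash
cat >> t.py <<'E'
g=px.min(2)
print("col430",g[124:206:2,430].tolist());print("row145",g[145,380:474:3].tolist());print("row172",g[172,380:474:3].tolist())
for u,v in((398,142),(453,142),(460,180),(403,178)):print((W[v,u]).round(1).tolist())
E
python3 t.py | tail -7
```

```text
col430 [115, 169, 172, 171, 170, 172, 171, 170, 170, 235, 248, 249, 246, 132, 181, 152, 96, 115, 101, 69, 63, 48, 44, 71, 156, 163, 166, 158, 102, 97, 97, 97, 97, 100, 99, 99, 104, 121, 130, 92, 49]
row145 [108, 105, 158, 171, 172, 173, 231, 250, 250, 250, 251, 249, 250, 251, 250, 249, 249, 249, 249, 249, 251, 250, 251, 251, 250, 171, 167, 169, 154, 149, 144, 142]
row172 [103, 103, 102, 97, 100, 101, 101, 121, 161, 166, 166, 163, 164, 166, 166, 164, 164, 160, 157, 162, 161, 167, 165, 168, 170, 167, 165, 103, 168, 170, 153, 153]
[647.1, -193.4, 51.2]
[683.4, -118.1, 49.9]
[727.0, -141.2, 80.9]
[686.3, -213.9, 82.6]
```

Label centre (686,-167.3,66), lean 35°, yaw about -27.5°; the sizes check (84 x 58). Target TCP is (591.3,-117.2,181): first toward the robot, then sideways, then down.

Call:
send_rows:
  steps:
    - [[0.4, 0, 0, 0, 0], [0.8, 0, 0, 0, 0], [0.8, 0, 0, 0, 0], [0.8, 0, 0, 0, 0], [0.42, 0.4, 0, 0, 0]]

```text
time_s: 16.75
ee_pos: [524.3, -236.4, 294.9]
ee_rot: [-179.9, -0.1, 151.9]
force: [0.9, 0.7, -2.2]
gripper_width: 33.7
gripper_force: 25.0
```

Call:
send_rows:
  steps:
    - [[0, 0.7, 0, 0, 0], [0, 0.8, 0, 0, 0], [0, 0.8, 0, 0, 0], [0, 0.7, 0, 0, 0], [0, 0.37, 0, 0, 0]]

```text
time_s: 17.17
ee_pos: [592.8, -114.3, 294.5]
ee_rot: [179.9, 0.0, 152.1]
force: [1.4, -0.3, -2.8]
gripper_width: 34.2
gripper_force: 25.0
```

Call:
send_rows:
  steps:
    - [[0, 0, 0.3, 0, 0], [0, 0, 0.6, 0, 0], [0, 0, 0.6, 0, 0], [0, 0, 0.5, 0, 0], [0, 0, 0.2, 0, 0]]

```text
time_s: 17.58
ee_pos: [589.8, -117.2, 203.2]
ee_rot: [-179.9, -0.3, 152.0]
force: [0.1, 0.5, -2.6]
gripper_width: 33.9
gripper_force: 25.0
```

Call:
send_rows:
  steps:
    - [[0, 0, 0, 0, 0], [0, 0, 0, 0, 0], [0, 0, 0, 0, 0]]

```text
time_s: 17.83
ee_pos: [592.6, -117.7, 208.0]
ee_rot: [180.0, 0.2, 152.0]
force: [-0.1, -0.3, -2.3]
gripper_width: 33.9
gripper_force: 25.0
```

```bash
python3 - <<'E'
from h import *; from workcell import env
s=env.state();go(s,[591.3,-117.2,181]);print(s['qpos'].round(1))
f=env.grab_frame("wrist");g=env.grab_frame("scene");np.savez("pics/s9.npz",**g)
x=fit([("scene",g),("wrist",f)],s,(-11.7,-19.7,35.4));
for x in (x,(-11.74,-19.77,35.4)):
    M,t=body2tool(x);r=R.from_euler('xyz',s['ee_rot'],degrees=True)
    F=r.apply(M@[0,0,-60]+t)+s['ee_pos'];ax=r.apply(M@[0,0,-1]);print("focus",F.round(1),"axis",ax.round(3),"lab err",(F-[686,-167.3,66]).round(1))
    n=-np.array([-np.sin(np.radians(35))*np.cos(np.radians(-27.5)),-np.sin(np.radians(35))*np.sin(np.radians(-27.5)),np.cos(np.radians(35))]);print("ang",np.degrees(np.arccos(ax@n)).round(2))
E
```

```text
t 17.83 pos [ 592.6 -117.7  208. ] rot [180.    0.2 152. ] F [-0.11 -0.29 -2.32] units [ 0.04 -0.01  0.68]
[-12.3  21.1  86.4  -0.   72.4 -74.3]
scene 1182
wrist 1928
tool x,z of grip point, tilt [-11.8  -19.83  35.33] med|r| 0.74
scene mean res -0.36
wrist mean res -0.06
focus [ 687.6 -168.1   93.6] axis [ 0.513 -0.272 -0.814] lab err [ 1.6 -0.8 27.6]
ang 0.57
focus [ 687.7 -168.2   93.6] axis [ 0.514 -0.273 -0.813] lab err [ 1.7 -0.9 27.6]
ang 0.63
```

Call:
send_rows:
  steps:
    - [[0.04, 0, 0.2, 0, 0], [0, 0, 0.28, 0, 0], [0, 0, 0.2, 0, 0], [0, 0, 0, 0, 0], [0, 0, 0, 0, 0]]

```text
time_s: 18.35
ee_pos: [589.6, -116.3, 178.0]
ee_rot: [-180.0, -0.1, 152.0]
force: [-0.3, -0.5, -2.2]
gripper_width: 33.8
gripper_force: 25.0
```

Call:
send_rows:
  steps:
    - [[0, 0, 0, 0, 0], [0, 0, 0, 0, 0], [0, 0, 0, 0, 0]]

```text
time_s: 18.6
ee_pos: [590.6, -116.5, 179.6]
ee_rot: [180.0, 0.1, 152.0]
force: [0.0, -0.3, -1.7]
gripper_width: 33.8
gripper_force: 25.0
```

```bash
python3 - <<'E'
from h import *; from workcell import env
s=env.state();go(s,[591.3,-117.2,181])
f=env.grab_frame("wrist");g=env.grab_frame("scene")
x=fit([("scene",g),("wrist",f)],s,(-11.7,-19.7,35.4))
M,t=body2tool(x);r=R.from_euler('xyz',s['ee_rot'],degrees=True)
F=r.apply(M@[0,0,-60]+t)+s['ee_pos'];print("focus",F.round(1),"lab err",(F-[686,-167.3,66]).round(1))
# cross-check in the scene camera alone: stand slope in the same picture
W=cloud(g)-[4.5,1.5,0]
P=W[(W[...,2]>33)&(W[...,2]<95)&(abs(W[...,0]-690)<60)&(abs(W[...,1]+168)<60)&(g["depth"]>0)]
n=-r.apply(M@[0,0,-1]);d=(P-F)@n;print("slope along axis from focus: median",np.median(d).round(1),len(P))
cv2.imwrite("pics/s10.png",cv2.resize(g["pixels"][130:290,180:330],(560,598),interpolation=3)[:,:,::-1])
E
```

```text
t 18.6 pos [ 590.6 -116.5  179.6] rot [1.80e+02 1.00e-01 1.52e+02] F [ 0.03 -0.34 -1.7 ] units [-0.02 -0.01 -0.04]
scene 1115
wrist 1934
tool x,z of grip point, tilt [-11.68 -19.77  35.33] med|r| 0.74
scene mean res -0.41
wrist mean res -0.05
focus [ 685.2 -166.9   64.8] lab err [-0.8  0.4 -1.2]
slope along axis from focus: median 1.3 1576
```

View pics/s10.png

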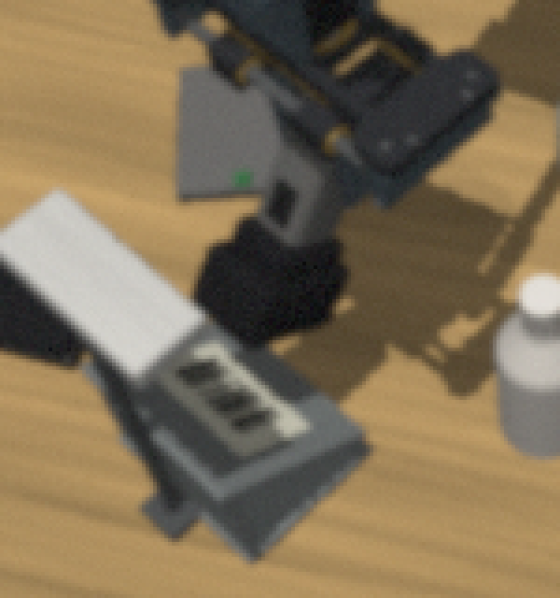

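The scanner faces the label squarely, clear of the stand and LED bar; the focus is about 1 mm off. I hold still for over 2 s.

Call:
send_rows:
  steps:
    - [[-0.02, 0, -0.03, 0, 0], [0, 0, 0, 0, 0], [0, 0, 0, 0, 0], [0, 0, 0, 0, 0], [0, 0, 0, 0, 0]]

```text
time_s: 19.12
ee_pos: [590.9, -116.8, 180.3]
ee_rot: [180.0, -0.0, 152.0]
force: [-0.1, -0.7, -2.2]
gripper_width: 33.5
gripper_force: 25.0
```

Call:
send_rows:
  steps:
    - [[0, 0, 0, 0, 0], [0, 0, 0, 0, 0], [0, 0, 0, 0, 0], [0, 0, 0, 0, 0], [0, 0, 0, 0, 0]]

```text
time_s: 19.53
ee_pos: [590.9, -116.8, 180.3]
ee_rot: [180.0, -0.0, 152.0]
force: [0.2, -1.5, -1.6]
gripper_width: 33.9
gripper_force: 25.0
```

Call:
send_rows:
  steps:
    - [[0, 0, 0, 0, 0], [0, 0, 0, 0, 0], [0, 0, 0, 0, 0], [0, 0, 0, 0, 0], [0, 0, 0, 0, 0]]

```text
time_s: 19.95
ee_pos: [590.9, -116.8, 180.3]
ee_rot: [180.0, -0.0, 152.0]
force: [0.4, 0.4, -1.4]
gripper_width: 33.8
gripper_force: 25.0
```

Call:
send_rows:
  steps:
    - [[0, 0, 0, 0, 0], [0, 0, 0, 0, 0], [0, 0, 0, 0, 0], [0, 0, 0, 0, 0], [0, 0, 0, 0, 0]]

```text
time_s: 20.37
ee_pos: [591.0, -116.8, 180.3]
ee_rot: [180.0, -0.0, 152.0]
force: [1.2, 0.2, -1.7]
gripper_width: 33.6
gripper_force: 25.0
```

Call:
send_rows:
  steps:
    - [[0, 0, 0, 0, 0], [0, 0, 0, 0, 0], [0, 0, 0, 0, 0], [0, 0, 0, 0, 0], [0, 0, 0, 0, 0]]

```text
time_s: 20.78
ee_pos: [590.9, -116.8, 180.3]
ee_rot: [180.0, -0.0, 152.0]
force: [-0.3, 0.0, -2.2]
gripper_width: 34.1
gripper_force: 25.0
```

Call:
send_rows:
  steps:
    - [[0, 0, 0, 0, 0], [0, 0, 0, 0, 0], [0, 0, 0, 0, 0], [0, 0, 0, 0, 0], [0, 0, 0, 0, 0]]

```text
time_s: 21.2
ee_pos: [591.0, -116.8, 180.3]
ee_rot: [180.0, 0.0, 152.0]
force: [0.3, 0.9, -2.4]
gripper_width: 33.8
gripper_force: 25.0
```

Scan hold done. I carry the scanner back over the pad, turned square with it, to lower its leading edge at the right spot.

Call:
send_rows:
  steps:
    - [[0.2, 0, -0.3, 0, 0], [0.4, 0, -0.5, 0, 0], [0.5, 0, -0.6, 0, 0], [0.5, 0, -0.6, 0, 0], [0.5, -0.2, -0.5, 0, 0]]

```text
time_s: 21.62
ee_pos: [512.5, -83.1, 282.8]
ee_rot: [179.9, 0.1, 152.0]
force: [-0.8, -0.5, -1.6]
gripper_width: 33.9
gripper_force: 25.0
```

Call:
send_rows:
  steps:
    - [[0.47, -0.5, -0.25, 0, 0], [0, -0.8, 0, 0, 0], [0, -0.8, 0, 0, 0], [0, -0.8, 0, 0, 0], [0, -0.8, 0, 0, 0]]

```text
time_s: 22.03
ee_pos: [425.5, -206.7, 291.7]
ee_rot: [180.0, 0.1, 152.0]
force: [-0.1, -0.0, -2.4]
gripper_width: 34.3
gripper_force: 25.0
```

Call:
send_rows:
  steps:
    - [[0, -0.8, 0, 0, 0], [0, -0.7, 0, 0, 0], [0, -0.57, 0, 0, 0], [0, 0, 0, -0.5, 0], [0, 0, 0, -0.8, 0]]

```text
time_s: 22.45
ee_pos: [386.8, -280.1, 291.3]
ee_rot: [-180.0, 0.0, 161.0]
force: [-0.7, 1.0, -1.9]
gripper_width: 33.6
gripper_force: 25.0
```

Call:
send_rows:
  steps:
    - [[0, 0, 0, -0.9, 0], [0, 0, 0, -0.9, 0], [0, 0, 0, -0.9, 0], [0, 0, 0, -0.9, 0], [0, 0, 0, -0.9, 0]]

```text
time_s: 22.87
ee_pos: [387.5, -279.0, 291.3]
ee_rot: [-180.0, 0.0, -167.8]
force: [-1.0, -0.7, -2.5]
gripper_width: 33.8
gripper_force: 25.0
```

Call:
send_rows:
  steps:
    - [[0, 0, 0, -0.8, 0], [0, 0, 0, -0.47, 0], [0, 0, 0, 0, 0], [0, 0, 0, 0, 0], [0, 0, 0, 0, 0]]

```text
time_s: 23.28
ee_pos: [390.6, -275.4, 290.8]
ee_rot: [-179.8, -0.2, -159.8]
force: [0.1, 0.5, -1.6]
gripper_width: 33.8
gripper_force: 25.0
```

```bash
cat > p.py <<'E'
from h import *; from workcell import env
import sys
x0=tuple(map(float,sys.argv[1:4]));s=env.state()
f=env.grab_frame("wrist");g=env.grab_frame("scene")
x=fit([("scene",g),("wrist",f)],s,x0)
M,t=body2tool(x);r=R.from_euler('xyz',s['ee_rot'],degrees=True)
for n,b in(("edge",[-35,0,0]),("window",[0,0,0])):print(n,(r.apply(M@b+t)+s['ee_pos']).round(1))
W=wcloud(f);P=W[(W[...,2]>9)&(W[...,2]<14.5)&(abs(W[...,0]-462)<75)&(abs(W[...,1]+252)<75)&(f["depth"]>0)];print("pad",len(P),rect(P) if len(P) else 0)
go(s,[388.2,-279.4,101])
E
python3 p.py -11.7 -19.7 35.3
```

```text
scene 1253
wrist 1930
tool x,z of grip point, tilt [-10.79 -19.22  35.3 ] med|r| 0.79
scene mean res -0.1
wrist mean res -0.02
edge [ 430.6 -261.   203.9]
window [ 457.5 -251.   224. ]
pad 2172 [array([ 437.6, -260.8]), array([58.1, 89.8]), np.float64(20.5)]
t 23.28 pos [ 390.6 -275.4  290.8] rot [-179.8   -0.2 -159.8] F [ 0.06  0.53 -1.58] units [ 0.07 -0.06  4.75]
```

Call:
send_rows:
  steps:
    - [[0.06, -0.06, 0.4, 0, 0], [0, 0, 0.8, 0, 0], [0, 0, 0.8, 0, 0], [0, 0, 0.8, 0, 0], [0, 0, 0.8, 0, 0]]

```text
time_s: 23.8
ee_pos: [389.6, -278.3, 145.3]
ee_rot: [-179.7, -0.3, -159.9]
force: [0.2, -0.5, -2.1]
gripper_width: 34.1
gripper_force: 25.0
```

Call:
send_rows:
  steps:
    - [[0, 0, 0.6, 0, 0], [0, 0, 0.3, 0, 0], [0, 0, 0.1, 0, 0], [0, 0, 0, 0, 0], [0, 0, 0, 0, 0]]

```text
time_s: 24.22
ee_pos: [390.2, -279.0, 107.1]
ee_rot: [-179.7, -0.3, -159.9]
force: [0.9, -0.3, -1.5]
gripper_width: 33.7
gripper_force: 25.0
```

Call:
send_rows:
  steps:
    - [[0, 0, 0.05, 0, 0], [0, 0, 0.05, 0, 0], [0, 0, 0, 0, 0], [0, 0, 0, 0, 0]]

```text
time_s: 24.55
ee_pos: [389.7, -278.5, 102.7]
ee_rot: [-179.7, -0.3, -159.9]
force: [-0.8, -0.1, -2.0]
gripper_width: 33.9
gripper_force: 25.0
```

Call:
send_rows:
  steps:
    - [[0, 0, 0.05, 0, 0], [0, 0, 0, 0, 0], [0, 0, 0, 0, 0]]

```text
time_s: 24.8
ee_pos: [389.4, -278.4, 100.2]
ee_rot: [-179.8, -0.4, -159.9]
force: [0.7, -0.0, -2.3]
gripper_width: 33.6
gripper_force: 25.0
```

```bash
python3 p.py -11.2 -19.5 35.3
```

```text
scene 882
wrist 1903
tool x,z of grip point, tilt [-11.3  -19.58  35.2 ] med|r| 0.75
scene mean res -0.04
wrist mean res -0.03
edge [ 429.6 -264.    13.6]
window [ 456.6 -254.1   33.5]
pad 0 0
t 24.8 pos [ 389.4 -278.4  100.2] rot [-179.8   -0.4 -159.9] F [ 0.7  -0.01 -2.31] units [ 0.04 -0.01 -0.02]
```

The edge is 1–2 mm above the pad at the right spot. I touch down, ease the grip and start the reverse arc.

Call:
send_rows:
  steps:
    - [[0, 0, 0.04, 0, 0], [0, 0, 0.02, 0, 0], [0, 0, 0, 0, 0], [0, 0, 0, 0, 0]]

```text
time_s: 25.23
ee_pos: [389.4, -278.4, 97.8]
ee_rot: [-179.8, -0.4, -159.9]
force: [-0.7, -0.3, -2.3]
gripper_width: 33.9
gripper_force: 25.0
```

Call:
send_rows:
  steps:
    - [[0, 0, 0, 0, 0], [0, 0, 0, 0, 0], [0, 0, 0, 0, 0]]
  squeeze: 6

```text
time_s: 25.48
ee_pos: [389.6, -278.5, 97.9]
ee_rot: [-179.8, -0.3, -159.9]
force: [0.3, 0.1, -2.8]
gripper_width: 34.2
gripper_force: 6.0
```

Call:
send_rows:
  steps:
    - [[-0.12, 0, -0.03, 0, 0], [-0.12, 0, -0.04, 0, 0], [-0.12, 0, -0.03, 0, 0], [-0.12, 0, -0.03, 0, 0], [0, 0, 0, 0, 0]]

```text
time_s: 25.9
ee_pos: [409.0, -271.8, 103.4]
ee_rot: [-179.7, -0.3, -159.9]
force: [0.8, 0.8, -1.5]
gripper_width: 33.7
gripper_force: 6.0
```

```bash
python3 p.py -11.2 -19.5 29
```

```text
scene 884
wrist 1966
tool x,z of grip point, tilt [-10.31 -18.77  33.65] med|r| 0.77
scene mean res -0.04
wrist mean res -0.06
edge [ 445.7 -258.8   15.2]
window [ 473.1 -248.6   34.4]
pad 1409 [array([ 418.8, -267.8]), array([17.5, 89.9]), np.float64(20.2)]
t 25.9 pos [ 409.  -271.8  103.4] rot [-179.7   -0.3 -159.9] F [ 0.82  0.81 -1.47] units [0.55 0.   0.06]
```

Mostly carried along without rotating. I try letting gravity swing it upright with the lightest grip, just above the pad.

Call:
send_rows:
  steps:
    - [[0, 0, 0, 0, 0], [0, 0, 0, 0, 0], [0, 0, 0, 0, 0], [0, 0, 0, 0, 0], [0, 0, 0, 0, 0]]
  squeeze: 3

```text
time_s: 26.42
ee_pos: [407.4, -271.8, 103.0]
ee_rot: [-179.8, -0.3, -159.9]
force: [-0.3, -0.5, -0.6]
gripper_width: 34.0
gripper_force: 3.0
```

```bash
python3 p.py -10.3 -18.8 32
```

```text
scene 887
wrist 2344
tool x,z of grip point, tilt [ -9.23 -16.74  27.62] med|r| 0.77
scene mean res -0.1
wrist mean res -0.04
edge [ 432.2 -263.1   10.4]
window [ 461.4 -252.3   26.4]
pad 1474 [array([ 419.6, -267.8]), array([19.4, 87.6]), np.float64(20.1)]
t 26.42 pos [ 407.4 -271.8  103. ] rot [-179.8   -0.3 -159.9] F [-0.29 -0.48 -0.6 ] units [ 0.52 -0.01  0.05]
```

It swung to 27.6° and its edge now rests on the pad, near the right spot. I follow the arc slowly with the light grip.

Call:
send_rows:
  steps:
    - [[-0.1, 0, -0.02, 0, 0], [-0.1, 0, -0.015, 0, 0], [-0.1, 0, -0.01, 0, 0], [-0.1, 0, -0.01, 0, 0], [-0.08, 0, 0, 0, 0]]

```text
time_s: 26.93
ee_pos: [426.3, -265.0, 105.2]
ee_rot: [-179.8, -0.3, -159.9]
force: [-0.2, 1.1, 0.7]
gripper_width: 34.0
gripper_force: 3.0
```

Call:
send_rows:
  steps:
    - [[0, 0, 0, 0, 0], [0, 0, 0, 0, 0], [0, 0, 0, 0, 0]]

```text
time_s: 27.18
ee_pos: [426.0, -265.1, 105.2]
ee_rot: [-179.8, -0.3, -159.9]
force: [1.0, 1.2, 1.2]
gripper_width: 34.2
gripper_force: 3.0
```

```bash
python3 p.py -9 -17.5 20
```

```text
scene 843
wrist 3807
tool x,z of grip point, tilt [ -6.43 -16.    18.13] med|r| 0.99
scene mean res 0.03
wrist mean res -0.14
edge [ 431.2 -263.7   10.4]
window [ 462.5 -252.2   21.2]
pad 2643 [array([ 424.2, -265.5]), array([30.6, 89.9]), np.float64(19.4)]
t 27.18 pos [ 426.  -265.1  105.2] rot [-179.8   -0.3 -159.9] F [1.03 1.22 1.18] units [ 1.01 -0.01  0.11]
```

Call:
send_rows:
  steps:
    - [[-0.09, 0, -0.005, 0, 0], [-0.09, 0, 0, 0, 0], [-0.09, 0, 0, 0, 0], [-0.09, 0, 0, 0, 0], [-0.09, 0, 0.01, 0, 0]]

```text
time_s: 27.7
ee_pos: [442.8, -258.9, 104.7]
ee_rot: [-179.8, -0.4, -159.9]
force: [-0.4, 0.9, 0.7]
gripper_width: 34.0
gripper_force: 3.0
```

Call:
send_rows:
  steps:
    - [[-0.09, 0, 0.01, 0, 0], [-0.09, 0, 0.015, 0, 0], [0, 0, 0, 0, 0], [0, 0, 0, 0, 0], [0, 0, 0, 0, 0]]

```text
time_s: 28.12
ee_pos: [449.5, -256.7, 103.7]
ee_rot: [-179.7, -0.3, -159.9]
force: [0.6, -0.3, -0.9]
gripper_width: 33.9
gripper_force: 3.0
```

```bash
python3 p.py -4 -15.5 4
```

```text
scene 886
wrist 6055
tool x,z of grip point, tilt [ -3.65 -15.32   5.59] med|r| 1.16
scene mean res 0.18
wrist mean res -0.21
edge [ 429.5 -264.5   11.2]
window [ 462.2 -252.5   14.4]
pad 3820 [array([ 436.5, -260.8]), array([56.7, 90.1]), np.float64(19.7)]
t 28.12 pos [ 449.5 -256.7  103.7] rot [-179.7   -0.3 -159.9] F [ 0.61 -0.27 -0.94] units [ 1.63 -0.01  0.08]
```

Call:
send_rows:
  steps:
    - [[-0.08, 0, 0.015, 0, 0], [-0.08, 0, 0.02, 0, 0], [-0.07, 0, 0.02, 0, 0], [0, 0, 0.01, 0, 0], [0, 0, 0, 0, 0]]

```text
time_s: 28.63
ee_pos: [458.8, -253.4, 101.4]
ee_rot: [-179.7, -0.3, -159.9]
force: [1.1, 0.3, 2.6]
gripper_width: 34.0
gripper_force: 3.0
```

```bash
python3 p.py -4 -15.5 1
```

```text
scene 846
wrist 6311
tool x,z of grip point, tilt [ -2.5  -15.64   1.54] med|r| 1.06
scene mean res -0.42
wrist mean res -0.5
edge [ 430.7 -264.1   11.3]
window [ 463.5 -252.1   12.1]
pad 4264 [array([ 441. , -259.3]), array([65. , 90.1]), np.float64(19.8)]
t 28.63 pos [ 458.8 -253.4  101.4] rot [-179.7   -0.3 -159.9] F [1.13 0.31 2.59] units [ 1.88 -0.    0.02]
```

Essentially flat and centred. I release and rise.

Call:
send_rows:
  steps:
    - [[0, 0, 0, 0, 0.41], [0, 0, 0, 0, 0.45], [0, 0, 0, 0, 0.5], [0, 0, 0, 0, 0.7], [0, 0, 0, 0, 1]]

```text
time_s: 29.15
ee_pos: [457.6, -253.4, 100.9]
ee_rot: [-179.8, -0.4, -159.9]
force: [0.1, 0.2, -0.3]
gripper_width: 56.1
gripper_force: 0.0
```

Call:
send_rows:
  steps:
    - [[0, 0, 0, 0, 1], [0, 0, 0, 0, 1], [0, 0, 0, 0, 1], [0, 0, 0, 0, 1], [0, 0, 0, 0, 1]]

```text
time_s: 29.57
ee_pos: [457.9, -253.4, 101.0]
ee_rot: [-179.8, -0.3, -159.9]
force: [-0.9, 1.1, -0.1]
gripper_width: 88.7
gripper_force: 0.0
```

Call:
send_rows:
  steps:
    - [[0, 0, -0.2, 0, 1], [0, 0, -0.5, 0, 1], [0, 0, -0.8, 0, 1], [0, 0, -0.8, 0, 1], [0, 0, -0.8, 0, 1]]

```text
time_s: 29.98
ee_pos: [458.2, -252.6, 227.0]
ee_rot: [-179.8, -0.3, -159.9]
force: [-0.1, -0.7, -0.3]
gripper_width: 91.1
gripper_force: 0.0
```

Call:
send_rows:
  steps:
    - [[0, 0, -0.8, 0, 1], [0, 0, -0.5, 0, 1], [0, 0, 0, 0, 1], [0, 0, 0, 0, 1], [0, 0, 0, 0, 1]]

```text
time_s: 30.4
ee_pos: [458.0, -252.1, 276.3]
ee_rot: [-179.8, -0.4, -159.9]
force: [-0.0, -0.6, -0.3]
gripper_width: 91.1
gripper_force: 0.0
```

```bash
python3 - <<'E'
from h import *; from workcell import env
s=env.state();go(s,[462,-252,250])
f=env.grab_frame("wrist");W=wcloud(f);ok=f["depth"]>0
for n,z0,z1,r in(("pad",8,16,75),("headtop",48,60,45),("griptop",155,168,40)):
    P=W[ok&(W[...,2]>z0)&(W[...,2]<z1)&(abs(W[...,0]-462)<r)&(abs(W[...,1]+252)<r)]
    print(n,len(P),P.mean(0).round(1),rect(P))
g=load("scene3") ;h=env.grab_frame("scene");A=cloud(g);B=cloud(h)
def reg(W,f,cx,cy,r,z0,z1):
    P=W[(f["depth"]>0)&(abs(W[...,0]-cx)<r)&(abs(W[...,1]-cy)<r)&(W[...,2]>z0)&(W[...,2]<z1)];return len(P),P.mean(0).round(1).tolist()
g=load("scene0");A=cloud(g)
for n,a in dict(jar=(421,-6,50,60,100),flask=(632,6,45,60,170),case=(565,-373,70,15,35),tape=(640,320,80,30,55)).items():print(n,reg(A,g,*a),reg(B,h,*a))
P=B[(h["depth"]>0)&(abs(B[...,0]-470)<30)&(B[...,1]>140)&(B[...,1]<345)&(B[...,2]>40)]
print([(y,int(P[(P[:,1]>=y)&(P[:,1]<y+5)][:,2].max(initial=0))) for y in range(190,340,5)])
E
```

```text
t 30.4 pos [ 458.  -252.1  276.3] rot [-179.8   -0.4 -159.9] F [-0.04 -0.59 -0.29] units [-0.1  -0.03  0.66]
pad 2472 [ 449.5 -254.9   11.5] [array([ 462.3, -251.8]), array([111.2,  89.8]), np.float64(20.4)]
headtop 504 [ 445.6 -257.6   52.4] [array([ 462.7, -252.1]), array([65.5, 50.6]), np.float64(19.3)]
griptop 1234 [ 464.1 -251.8  160.5] [array([ 464.7, -251.5]), array([34.6, 34.3]), np.float64(19.6)]
jar (492, [431.7, -5.2, 80.6]) (484, [431.2, -5.3, 81.0])
flask (739, [636.3, 7.7, 107.4]) (744, [636.5, 7.6, 107.3])
case (348, [619.1, -380.6, 26.0]) (348, [619.2, -380.4, 26.2])
tape (1009, [639.9, 337.5, 43.0]) (1003, [640.0, 337.5, 43.1])
[(190, 0), (195, 0), (200, 51), (205, 92), (210, 98), (215, 98), (220, 98), (225, 60), (230, 61), (235, 62), (240, 61), (245, 73), (250, 72), (255, 74), (260, 73), (265, 73), (270, 79), (275, 102), (280, 104), (285, 105), (290, 107), (295, 104), (300, 102), (305, 76), (310, 74), (315, 75), (320, 74), (325, 74), (330, 73), (335, 0)]
```

The scanner is upright and centred, the part is closed between the jaws, and the bystanders haven't moved. I hand the job in.

```bash
python3 -c "
from workcell import env
print(env.job_done())"
```

```text
the job is handed in; nothing more can be done
None
```

The job is handed in, with no verdict shown: the part was gauged at about 6.6 N and left clamped, the label was scanned for over 2 s at about 60 mm, and the scanner is back upright within about 2 mm of its pad's middle, with the jar, flask, case and tape unmoved.

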